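Put the mill brush away, then jog the spice mill by its bayonet lid

TASK

The bench mill has just been brushed out: lay the brush flat in its own empty compartment of the wooden tray, next to the scraper, with its wide head in the wide end, and leave it there. Then set the lid into the mill's collar with its two lugs down through the two slots and turn it clockwise half-way, 45 degrees, to the middle marks, so that the mill jogs; never turn it on until the lock clicks. Finish while you are still gripping the lid and holding it there against the return spring; drop nothing, and leave the other things on the bench where they are.

Things in the scene. Friction and masses are not known exactly. Their poses are not given: they have to be found in the camera images.
- brush_grip (a point): cleaning brush lying flat on the bench, 177 mm long, 14 mm thick all along: wooden handle 18 mm wide, ferrule 28 mm, dark bristle head 34 mm wide. Point: on the handle's centre line, 7 mm up, where it balances, 80 mm from the handle's end and 97 mm from the head's tip. x points along the brush towards the head, z up
- brush: the same brush; origin on its centre line at its underside, 10 mm nearer the head than brush_grip; same axes
- tray_brush (a point): empty brush compartment of the tray. Point: on its floor, 4 mm above the bench, where brush_grip comes to lie (7 mm above it) when the brush is centred. x points along it to the wide end (for the head), y across, away from the scraper, whose centre line is 70 mm to -y. The brush has 6 mm play each way lengthwise; handle channel 28 mm wide, head bay 44 mm wide
- tray: fixed routed beech tray, 201 x 132 mm, walls 16 mm high, floor 4 mm thick, two compartments side by side. From 30 mm behind to 30 mm ahead of the point tray_brush it is cut away to the floor right across, room for the fingers beside the handle. Origin: centre of its underside; x, y as tray_brush
- lid_grip (a point): the mill's grey plastic lid, right way up on the bench. On top an upright black bar handle 58 mm long, 16 mm wide, from 28 to 62 mm above the lid's underside. Point: in the bar, on the lid's axis, 46 mm above the underside. x points along the bar, z up; a half turn gives the same lid. About 0.14 kg
- lid: the same lid; origin on its axis at the underside. Plug 68 mm across, flange 98 mm across from 15.5 to 21.5 mm up, low dome to 28 mm. Two lugs 12 mm wide, 5 mm high stick out 6.5 mm from the plug at its underside, in line with the bar (x axis), 81 mm over both
- mill_mouth (a point): centre of the mill's open collar, level with its top. Its level x axis passes through the two opposite slots (21 mm wide) in the collar's inner lips; z up. The lid's lugs go down the slots to a seat 12.5 mm below this point: lid_grip is then 33.5 mm above this point, the flange 3 mm above the collar. The plug has 2 mm play all round; the slots admit a lid up to 0.1 rad out of line
- mill: fixed steel bench mill, 130.5 mm tall, 112 mm across the collar, origin under its centre. Clockwise from above, the lugs run under the lips (2.5 mm play up and down) and after 0.11 rad push a sprung switch ring. Collar marks: a rib at each slot, pairs of ribs half-way (45 degrees), dots at the lock. From about 58 degrees plungers resist; at about 82 degrees they click in behind the lugs
- switch_ring (a joint): switch ring under the lips, pushed round clockwise by the lid's lugs: 0 at rest; it reads the lid's angle from the slots less about 0.11 rad, so about 0.67 rad with the lid half-way, over 1.31 when the lock clicks. Its spring (0.05 N m at rest, 0.13 half-way) turns ring and lid back if the lid is let go
- scraper_mid (a point): the scraper, a wooden handle 16 mm wide with a flat white blade 38 mm wide, 177 mm long over all, lying in the other compartment of the tray; it stays there. Point: on its handle
- tin_big_mid (a point): steel tea tin, 76 mm across, 105 mm tall, bystander. Point: its centre
- tin_small_mid (a point): darker steel tea tin, 60 mm across, 80 mm tall, bystander. Point: its centre
- mug_mid (a point): white mug, 80 mm across, 92 mm tall, handle on one side, bystander. Point: centre, half-way up
- ribbon_mid (a point): spool of ribbon lying flat, 64 mm across, 26 mm tall, bystander. Point: its centre
- carton_mid (a point): closed cardboard gift carton 60 x 70 x 45 mm, bystander. Point: its centre
- scoop_mid (a point): steel spoon 150 mm long lying on the bench, bystander. Point: about mid-length
Not all that is in view belongs to the job. What is shaped like the brush but blue or purple is not meant.

How it is judged (in metres and radians):
On the way, in this order (a step that is already met when the one before it is completed fails the run):
1. the brush lies flat in its compartment, let go (x of brush_grip in the frame of tray_brush between -0.011 and 0.011 m and y of brush_grip in the frame of tray_brush between -0.009 and 0.009 m and z of brush_grip in the frame of tray_brush between 0.003 and 0.011 m and angle between the x axis of brush_grip and the x axis of tray_brush, either way round below 0.14 rad and angle between brush_grip's own z axis and vertical below 0.08 rad and contact force between the fingers and brush below 0.1 N and linear speed of brush below 0.03 m/s), for 0.2 s.
2. the lid stands in the collar with its lugs down through the slots, not yet turned (z of lid_grip in the frame of mill_mouth between 0.0305 and 0.0385 m and horizontal distance between lid_grip and mill_mouth below 0.005 m and angle between lid_grip's own z axis and vertical below 0.1 rad and angle between the x axis of lid_grip and the x axis of mill_mouth, either way round below 0.2 rad), for 0.05 s.
3. the gripped lid is held half-way, the switch ring pushed round (z of lid_grip in the frame of mill_mouth between 0.0305 and 0.0385 m and horizontal distance between lid_grip and mill_mouth below 0.005 m and angle between lid_grip's own z axis and vertical below 0.1 rad and angle between the x axis of lid_grip and the x axis of mill_mouth, either way round between 0.595 and 0.975 rad and value of joint switch_ring between 0.4 and 0.95 rad and contact force between the fingers and lid above 2 N), for 0.5 s.
At the end, for the whole second after the job is handed in: Brush flat and released in its compartment, head in the wide end (11 mm along, 9 mm across, 0.14 rad). Lid fully down in the collar (5 mm off axis, 4 mm in height), turned 45 degrees clockwise give or take 10, switch ring pushed round, and gripped by the fingers (all of step 1 and all of step 3); the arm keeps its last pose, push and grip.
It fails at once if the lid is turned on until the lock clicks (value of joint switch_ring above 1.31 rad).
It fails at once if the brush is dropped (linear speed of brush above 0.7 m/s and contact force between the fingers and brush below 0.05 N).
It fails at once if the lid is dropped (linear speed of lid above 0.7 m/s and contact force between the fingers and lid below 0.05 N).
It fails at once if another thing on the bench is shifted (distance of any of scraper_mid, tin_big_mid, tin_small_mid, mug_mid, ribbon_mid, carton_mid, scoop_mid from where it was at the start of the episode above 0.03 m).
It also fails if it takes over 50 s, if anything falls off the work surface, if the arm or the gripper's body presses on something with over 40 N, if the wrist force passes 120 N, or if a joint passes its speed limit or range.

ROBOT

A 6-joint arm with a two-finger parallel gripper is mounted at the origin on the work surface. World frame = base frame: x ahead of the robot, y to its left, z up, the work surface at z = 0. Lengths are in m, angles in degrees, forces in N, time in s.
With the tool pointing down it reaches from about 0.4 to 0.825 m from the base axis. Payload 7 kg.
Tool frame: the origin (TCP) lies at the very end of the fingers, on their centre line; the grasp point (between the pads) lies hold_point_z behind it (hold_point_z is the distance from the TCP to the grasp point, in m); z points along the fingers, y is the direction in which the jaws open and shut (so a half turn about z gives the same grasp; the last joint's range is limited). The gripper opens to 88 mm and grips with 3 to 60 N. Pads are 19 mm wide; open, the fingers measure 130 mm over their backs; the gripper's body (78 mm by 193 mm) begins 47 mm behind the grasp point.
Start: joints at [-57.519, 20.546, 0.682, 0, -70.136, -16.507], TCP at [0.186, -0.649, 0.227] pointing down, gripper open.
Joint ranges: [-176.03, 176.03], [-82.01, 121.73], [-58.28, 71.71], [-173.87, 95.51], [-174.79, -0.11], [-173.66, 173.66]. Speed limits (degrees/s): [136.94, 136.94, 172.46, 180, 180, 180].

INTERFACE

Orientations are given as [roll, pitch, yaw] about the fixed x, y, z axes, in that order (R = Rz(yaw) Ry(pitch) Rx(roll)).
In Python, from plant import get_obs, snapshot, close_job, hold_point_z gives the robot as it stands. The module is installed in compiled form; this text tells all that it offers.
- The arm moves only by the tool jog_arm, never from a script. Its argument "commands" is a list of rows, each a list of 4 numbers: the shift along the world's x, y, z in mm, then the turn about the world's z in degrees. In form: [[x, y, z, turn], ...]. A call has exactly 10 rows; each row shifts and turns the commanded pose from where the row before left it; what a row does not reach is not made up. A row lasts 1/12 s, in which the tool goes at most 41.7 mm and 7.16 degrees, less where a joint would pass 70% of its speed; a pose out of reach is approached as far as the arm can. A call is refused whole if a number of a shift passes 41.7 or a number of a turn 7.16, either way. A call with a gripper value outside its range is refused whole. "fingers" is the finger opening in mm, from 0 to 87.6, set as the call begins (left out, the last holds). The fingers move at their own pace and stop on an object; the grip force is fixed at half the most. Time passes only in rows, so rows that do not move let the fingers close, or fill a call up. It gives the time, the measured TCP pose, the force and the opening at its end, in the units of the state.
- get_obs(): the state, without advancing time (a new reading comes with each control period).
- snapshot(name): name is "scene" or "top" or "wrist"; returns a dict with "image" (480x640x3 uint8, red, green, blue), "fov_y" (degrees; the focal length in pixels is half the picture's height over the tangent of half this angle, whatever the lens; pixels are square), "cx", "cy" (the principal point, pixels), "rvec" (rotation vector, rad) and "tvec" (3), from world to camera coordinates, as OpenCV has them; the wrist camera has in their place "mount" (4x4, takes a point from camera to tool coordinates, whose origin is the TCP and whose axes are the flange's). Camera axes: x right, y down, z forward; pixel columns grow to the right and rows downward; lengths in m; the calibration is good to about 2 mm. A picture is of the moment at which its call begins: read the wrist's pose just before it. There is no depth.
- close_job(): hands the job in, once; it reports no verdict.
The state is a dict: "clock": time; "joint_pos": joint angles; "qvel": joint speeds; "tau": joint torques, N m; "tool_pos": TCP position; "orientation": TCP orientation; "force": force on the tool from outside, world axes, zero at the start; "moment": the same for the moment, N m; "opening": finger opening in m.
Only numpy, scipy, OpenCV 4.12 (cv2) and the standard library are available. Lean on these libraries where they do the work, as an engineer would, in place of code of your own. Each camera call takes 0.05 s, during which the arm holds its last target.

## Working session

There is one attempt and no reset: what is moved stays moved. The work goes in short steps, Python scripts to look and compute and a tool call to move; the robot and the scene stay as the last step left them, time stands still between calls to the robot, and variables do not carry over. Pictures are saved under pics/ and viewed, and the job is handed in when it is done.

Besides the shell and the picture viewer there is one more tool, called after ">>>" as a command line: name --pt "numbers of a row" for each row, then --argument value for the rest. jog_arm: Moves the arm, as the interface text tells. Its arguments: {"type":"object","properties":{"commands":{"type":"array","items":{"type":"array","items":{"type":"number"}}},"fingers":{"type":"number"}},"required":["commands"]}

```bash
mkdir -p pics; cat > h.py <<'E'
import numpy as np, cv2
from plant import get_obs, snapshot, close_job, hold_point_z
from scipy.spatial.transform import Rotation as R
def cam(s,o=None):
    f=240/np.tan(np.radians(s['fov_y'])/2)
    K=np.array([[f,0,s['cx']],[0,f,s['cy']],[0,0,1.]])
    if 'rvec' in s:
        Rm=cv2.Rodrigues(np.array(s['rvec'],float))[0]; t=np.array(s['tvec'],float).ravel()
    else:
        T=np.eye(4); T[:3,:3]=R.from_euler('xyz',o['orientation'],degrees=True).as_matrix(); T[:3,3]=o['tool_pos']
        W=np.linalg.inv(T@np.array(s['mount'])); Rm,t=W[:3,:3],W[:3,3]
    return K,Rm,t
def ray(c,uv,z):
    K,Rm,t=c
    uv=np.atleast_2d(uv).astype(float)
    d=np.c_[uv,np.ones(len(uv))]@np.linalg.inv(K).T@Rm
    C=-Rm.T@t
    return C+d*((z-C[2])/d[:,2])[:,None]
def proj(c,P):
    K,Rm,t=c; p=(np.atleast_2d(P)@Rm.T+t)@K.T
    return p[:,:2]/p[:,2:]
def take(n,fn):
    o=get_obs(); s=snapshot(n); cv2.imwrite('pics/'+fn,s['image'][:,:,::-1]); c=cam(s,o)
    np.savez('pics/'+fn[:-4]+'.npz',K=c[0],R=c[1],t=c[2],im=s['image']); return c,s['image']
def load(fn):
    d=np.load('pics/'+fn+'.npz'); return (d['K'],d['R'],d['t']),d['im']
E
python3 - <<'E'
from h import *
print(get_obs(),hold_point_z if not callable(hold_point_z) else hold_point_z())
for n in('scene','top','wrist'):
    c,i=take(n,n+'0.png'); print(n,c[0][0,0],-c[1].T@c[2])
E
```

```text
{'clock': 0.0, 'joint_pos': array([-5.75187312e+01,  2.05906198e+01,  6.33319042e-01, -2.22624023e-02,
       -7.01367562e+01, -1.65051587e+01]), 'qvel': array([-0.02103871,  0.06121829, -0.01441501, -0.01373444,  0.01753152,
       -0.02344292]), 'tau': array([-2.29733712e-03, -5.82719493e+01,  2.93039292e+01,  6.99709520e+00,
        6.66759574e-03, -1.18232870e-04]), 'tool_pos': array([ 0.18560795, -0.64845274,  0.22562171]), 'orientation': array([ 1.79903872e+02, -6.65890056e-03, -1.64031466e+02]), 'force': array([ 1.08499557,  0.88554715, -0.63820049]), 'moment': array([ 0.02101424, -0.01761176, -0.04202778]), 'opening': 0.08766800881706256} 0.0188
scene 467.45843810110983 [0.95467941 0.72161409 1.02341514]
top 603.4085446258176 [0.271727   0.06739186 1.6138708 ]
wrist 352.4979699327823 [ 0.11195238 -0.66909481  0.38354209]
```

View pics/scene0.png

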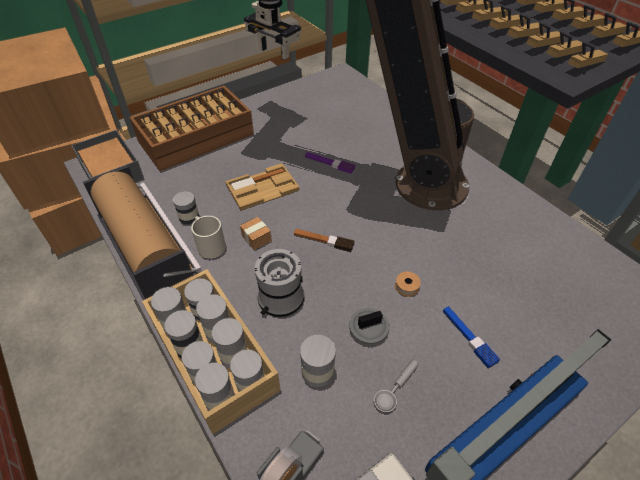

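View pics/top0.png

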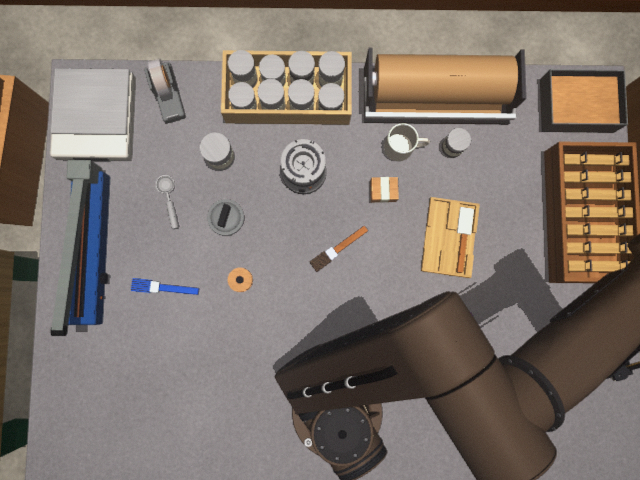

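View pics/wrist0.png

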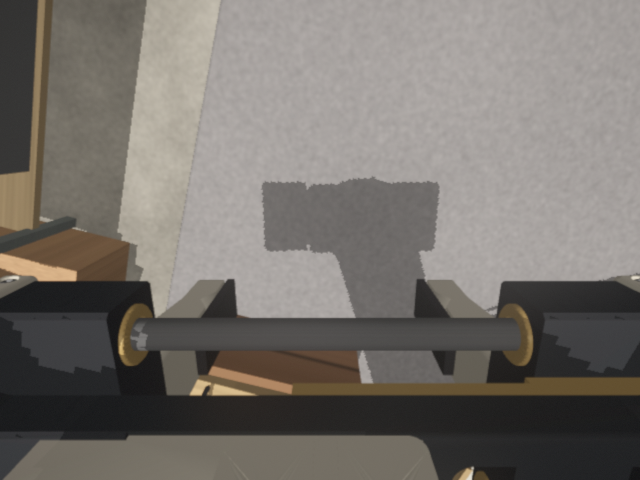

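The top view shows the wooden brush with the dark head at about (340,250), tray (450,237), lid (227,217) and mill (303,165). There are three brush candidates: wood/dark at top (340,250), blue at top (165,287), and purple at scene (330,161). The wooden one matches the description. I'll confirm it in an enlarged crop.

```bash
python3 - <<'E'
from h import *
c,im=load('top0')
f=lambda x0,y0,w,h,k:cv2.resize(im[y0:y0+h,x0:x0+w,::-1],None,fx=k,fy=k,interpolation=cv2.INTER_CUBIC)
a=np.hstack([f(295,210,100,75,4),f(400,190,100,75+0,4)]); b=np.hstack([f(190,180,100,75,4),f(255,125,100,75,4)])
cv2.imwrite('pics/crop1.png',np.vstack([a,b]))
print(c[1])
print(ray(c,[[340,250],[450,237],[227,217],[303,165]],0))
E
```

```text
[[ 0.0083435  -0.99992818  0.00860374]
 [-0.99278151 -0.00931274 -0.11957488]
 [ 0.11964642 -0.00754396 -0.9927879 ]]
[[ 0.42279604 -0.00909707  0.        ]
 [ 0.46071678 -0.30578736  0.        ]
 [ 0.50944518  0.29638204  0.        ]
 [ 0.65492627  0.09282884  0.        ]]
```

View pics/crop1.png

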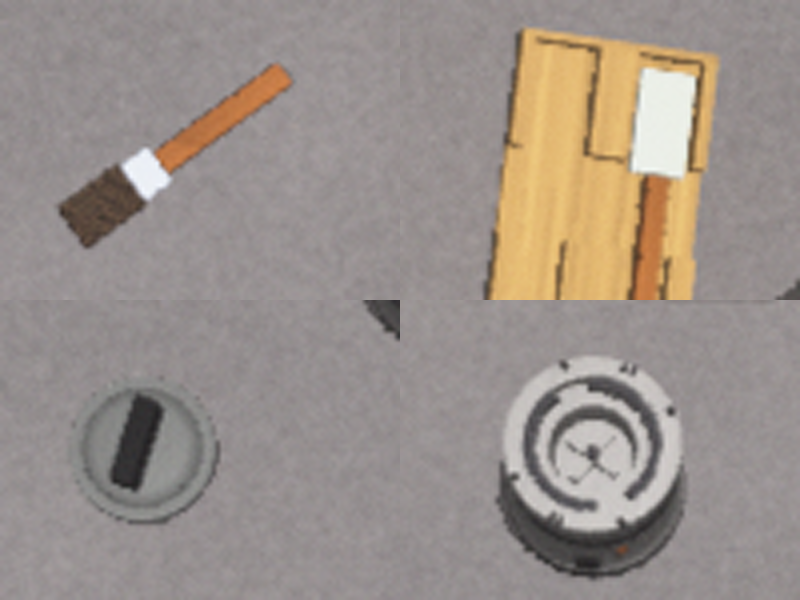

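```bash
python3 - <<'E'
from h import *
c,im=load('top0')
hsv=cv2.cvtColor(im,cv2.COLOR_RGB2HSV)
for p in [(360,232),(325,258),(430,230),(222,215),(240,220)]: print(p,hsv[p[1],p[0]])
roi=lambda m,x0,y0,x1,y1:(lambda k:(k.__setitem__((slice(y0,y1),slice(x0,x1)),m[y0:y1,x0:x1]),k)[1])(np.zeros_like(m))
def pts(m): y,x=np.nonzero(m); return np.c_[x,y]
def rect(m,z):
    P=ray(c,pts(m),z)[:,:2]; r=cv2.minAreaRect((P*1000).astype(np.float32)); return r,P.mean(0)
wood=roi(cv2.inRange(hsv,(5,110,60),(25,255,255)),300,215,375,275)
dark=roi(cv2.inRange(hsv,(0,0,0),(179,255,90)),300,215,345,275)
print('handle',rect(wood,.014)); print('head',rect(dark,.014))
al=cv2.bitwise_or(wood,dark); 
P=ray(c,pts(al),.014)[:,:2]; 
h=rect(wood,.014)[1]; d=rect(dark,.014)[1]; u=d-h;u/=np.linalg.norm(u); s=P@u
print('axis',np.degrees(np.arctan2(u[1],u[0])),s.max()-s.min()); 
tip=h+u*(s.max()-h@u); end=h+u*(s.min()-h@u); print('grip from mean', end+u*.080, tip-u*.097)
tr=roi(cv2.inRange(hsv,(10,80,100),(25,255,255)),415,190,490,285); print('tray',rect(tr,.016))
bar=roi(cv2.inRange(hsv,(0,0,0),(179,255,60)),205,195,245,240); print('bar',rect(bar,.062))
E
```

```text
(360, 232) [ 12 160 196]
(325, 258) [13 89 92]
(430, 230) [ 19 128 225]
(222, 215) [158  20  51]
(240, 220) [150   8 122]
handle (((451.35552978515625, -36.065826416015625), (16.787790298461914, 102.62939453125), 36.76220703125), array([ 0.45134271, -0.03608598]))
head (((390.64288330078125, 45.10860824584961), (31.913379669189453, 47.906673431396484), 37.35615539550781), array([0.39021619, 0.04475531]))
axis 127.09401937319372 0.17663849553525346
grip from mean [ 0.43403263 -0.01319298] [ 0.43425066 -0.01348133]
tray (((459.281005859375, -302.0428466796875), (135.42218017578125, 203.0702362060547), 82.2401123046875), array([ 0.45360127, -0.29705035]))
bar (((504.1883239746094, 296.32049560546875), (18.98703956604004, 57.93037414550781), 73.24992370605469), array([0.50427518, 0.29665193]))
```

The crop confirms a wooden handle, white ferrule and dark head, with its head towards image lower-left. The tray's empty bay is on the left with its wide end up. Moving above the brush.

>>> jog_arm --pt "12.4 31.8 0 5.55" --pt "12.4 31.8 0 5.55" --pt "12.4 31.8 0 5.55" --pt "12.4 31.8 0 5.55" --pt "12.4 31.8 0 5.55" --pt "12.4 31.8 0 5.55" --pt "12.4 31.8 0 5.55" --pt "12.4 31.8 0 5.55" --pt "12.4 31.8 0 5.55" --pt "12.4 31.8 0 5.55" --fingers 87

```text
clock: 0.98
tool_pos: [0.3098, -0.3293, 0.2265]
orientation: [-180.0, 0.0, -108.3]
force: [1.7, -0.1, -0.3]
opening: 0.0871
```

>>> jog_arm --pt "12.4 31.8 0 5.55" --pt "12.4 31.8 0 5.55" --pt "12.4 31.8 0 5.55" --pt "12.4 31.8 0 5.55" --pt "12.4 31.8 0 5.55" --pt "12.4 31.8 0 5.55" --pt "12.4 31.8 0 5.55" --pt "12.4 31.8 0 5.55" --pt "12.4 31.8 0 5.55" --pt "12.4 31.8 0 5.55"

```text
clock: 1.82
tool_pos: [0.4338, -0.0111, 0.2267]
orientation: [-180.0, -0.0, -52.7]
force: [1.1, -1.0, -0.1]
opening: 0.0869
```

```bash
python3 - <<'E'
from h import *
print(get_obs()['joint_pos'].round(1),get_obs()['tool_pos'])
c,im=take('wrist','w1.png')
u=np.array([np.cos(np.radians(127.1)),np.sin(np.radians(127.1))])
print(proj(c,[[.434,-.0133,.014],[*(np.array([.434,-.0133])+.097*u),.014],[*(np.array([.434,-.0133])-.08*u),.014]]))
E
```

```text
[ 24.8  -3.  -27.9  -0.  -65.1  12.5] [ 0.43381629 -0.01113688  0.22674121]
[[325.61925456 206.97704226]
 [325.34876726 290.50528056]
 [325.87373392 128.39216085]]
```

View pics/w1.png

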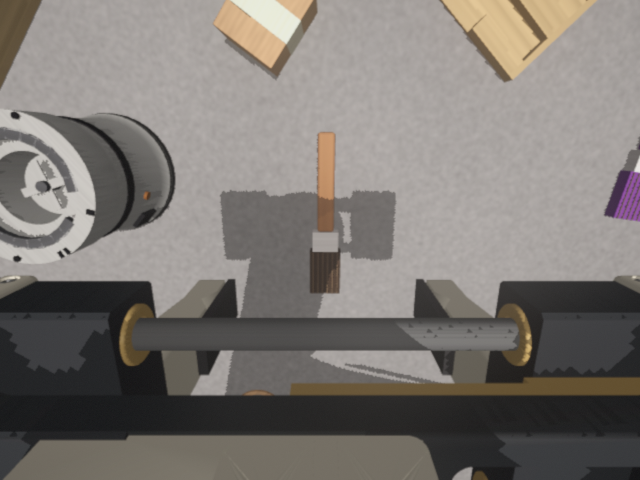

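The wrist view shows the brush handle end at (326,132) and head tip at (325,293). The prediction was within 3 px. Descending.

>>> jog_arm --pt "-1 1 -38 -0.2" --pt "0 0 -38 0" --pt "0 0 -38 0" --pt "0 0 -38 0" --pt "0 0 -38 0" --pt "0 0 -12 0" --pt "0 0 -8 0" --pt "0 0 -6 0" --pt "0 0 -4 0" --pt "0 0 -3 0" --fingers 50

```text
clock: 2.7
tool_pos: [0.4335, -0.0116, 0.004]
orientation: [-179.9, -0.0, -53.2]
force: [0.1, -0.3, 0.7]
opening: 0.0502
```

>>> jog_arm --pt "0 0 0 0" --pt "0 0 0 0" --pt "0 0 0 0" --pt "0 0 0 0" --pt "0 0 0 0" --pt "0 0 0 0" --pt "0 0 0 0" --pt "0 0 0 0" --pt "0 0 0 0" --pt "0 0 0 0" --fingers 0

```text
clock: 3.53
tool_pos: [0.433, -0.0118, 0.0039]
orientation: [-180.0, -0.0, -53.2]
force: [-1.6, -0.1, 6.0]
opening: 0.0179
```

Gripped at opening 17.9 mm. Lifting and turning to above the tray.

>>> jog_arm --pt "0 0 10 0" --pt "0 0 20 0" --pt "0 -5 30 -4" --pt "1 -10 30 -6.5" --pt "1 -14 30 -7" --pt "1 -14 25 -7" --pt "1 -14 15 -7" --pt "1 -14 10 -7" --pt "1 -14 10 -7" --pt "1 -14 8 -7"

```text
clock: 4.37
tool_pos: [0.4397, -0.1116, 0.1924]
orientation: [-180.0, 0.0, -106.1]
force: [0.5, 0.7, -0.6]
opening: 0.0179
```

>>> jog_arm --pt "2 -17 0 -7" --pt "2 -17 0 -7" --pt "2 -17 0 -7" --pt "2 -17 0 -7" --pt "2 -17 0 -7" --pt "2 -17 0 -7" --pt "2 -17 0 -7" --pt "1 -17 0 -7" --pt "1 -12 0 -7" --pt "0 -7 0 -7"

```text
clock: 5.2
tool_pos: [0.4555, -0.2671, 0.191]
orientation: [180.0, -0.1, -176.1]
force: [0.3, 0.1, -0.4]
opening: 0.0173
```

>>> jog_arm --pt "0 0 0 -7" --pt "0 0 0 -4.5" --pt "0 0 0 0" --pt "0 0 0 0" --pt "0 0 0 0" --pt "0 0 0 0" --pt "0 0 0 0" --pt "0 0 0 0" --pt "0 0 0 0" --pt "0 0 0 0"

```text
clock: 6.03
tool_pos: [0.4557, -0.2659, 0.1916]
orientation: [180.0, 0.0, 172.8]
force: [0.3, 0.6, -1.8]
opening: 0.0177
```

```bash
python3 - <<'E'
from h import *
o=get_obs();print(o['tool_pos'],o['orientation'],o['joint_pos'].round(1))
c,im=take('wrist','w2.png')
a=np.radians(-7.76); X=np.array([np.cos(a),np.sin(a)]);Y=np.array([-X[1],X[0]]);C=np.array([.4593,-.302])
for sx,sy in((1,1),(1,-1),(-1,-1),(-1,1)): print(sx,sy,proj(c,[*(C+sx*.1005*X+sy*.066*Y),.016]))
print(proj(c,[*(C-.0085*X+.035*Y),.004]))
E
```

```text
[ 0.45572222 -0.26585768  0.19156764] [1.79998927e+02 1.40448756e-03 1.72798810e+02] [ -8.9   8.2 -20.8  -0.  -61.  -88.3]
1 1 [[352.72643874 320.44202957]]
1 -1 [[227.53775178 319.41241318]]
-1 -1 [[212.37901588 118.02223077]]
-1 1 [[359.75568072 119.51531071]]
[[324.29006051 216.6691998 ]]
```

View pics/w2.png

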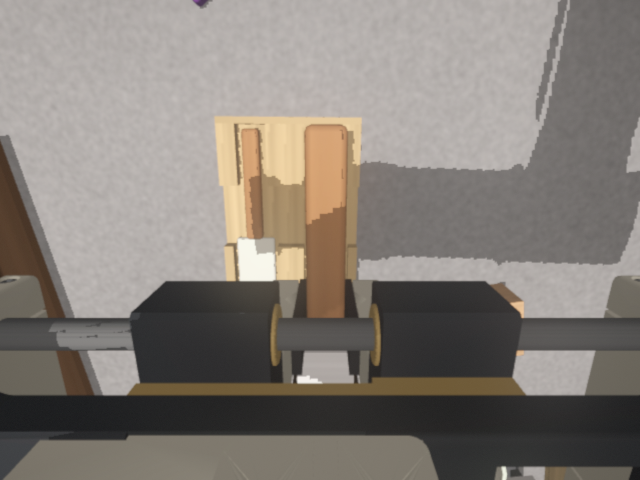

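The view shows the tray's back corners at about (217,117) and (361,117), with the empty bay under the held handle and roughly aligned. Going lower to compare them at close range.

>>> jog_arm --pt "0 0 -20 0" --pt "0 0 -30 0" --pt "0 0 -30 0" --pt "0 0 -30 0" --pt "0 0 -20 0" --pt "0 0 -15 0" --pt "0 0 -7 0" --pt "0 0 0 0" --pt "0 0 0 0" --pt "0 0 0 0"

```text
clock: 6.92
tool_pos: [0.4566, -0.2661, 0.0407]
orientation: [-180.0, 0.1, 172.8]
force: [0.5, -0.4, -1.1]
opening: 0.0175
```

```bash
python3 - <<'E'
from h import *
o=get_obs();print(o['tool_pos'],o['orientation'])
c,im=take('wrist','w3.png')
a=np.radians(-7.76); X=np.array([np.cos(a),np.sin(a)]);Y=np.array([-X[1],X[0]]);C=np.array([.4593,-.302])
for sx,sy in((1,1),(1,-1),(-1,-1),(-1,1)): print(sx,sy,proj(c,[*(C+sx*.1005*X+sy*.066*Y),.016]))
z=o['tool_pos'][2]-.0039
a=np.radians(o['orientation'][2]+180); x=np.array([np.cos(a),np.sin(a)]);y=np.array([-x[1],x[0]]);t=o['tool_pos'][:2]
for sx,sy in((-.08,.009),(-.08,-.009)): print(proj(c,[*(t+sx*x+sy*y),z+.014]))
E
```

```text
[ 0.45662571 -0.26614329  0.04065537] [-1.79982951e+02  9.94098290e-02  1.72795241e+02]
1 1 [[370.80791592 436.08536697]]
1 -1 [[165.5207578  434.58215968]]
-1 -1 [[116.7038225   99.71986129]]
-1 1 [[389.81620586 102.50536378]]
[[346.65484088 128.47139139]]
[[301.60729895 128.47977794]]
```

View pics/w3.png

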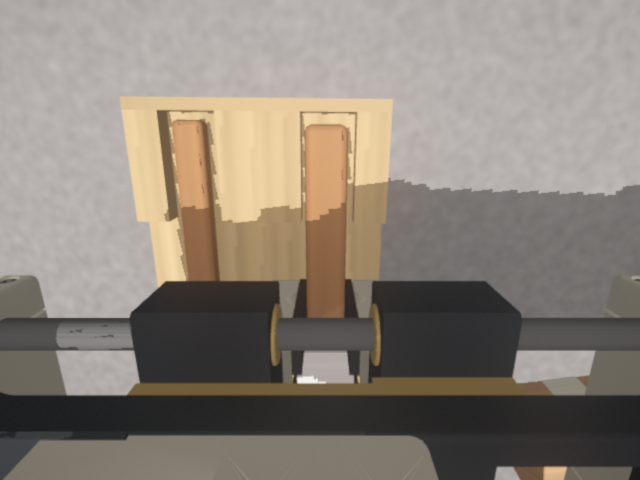

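Relative to the prediction, the tray rim corners at (123,98) and (393,100) and the handle centred at column 326 leave a net correction of about +1.2 mm in y. Lowering.

>>> jog_arm --pt "-0.5 1.2 0 -0.4" --pt "0 0 0 0" --pt "0 0 -6 0" --pt "0 0 -6 0" --pt "0 0 -6 0" --pt "0 0 -5 0" --pt "0 0 -4 0" --pt "0 0 -3 0" --pt "0 0 -2 0" --pt "0 0 0 0"

```text
clock: 7.8
tool_pos: [0.4549, -0.2647, 0.0079]
orientation: [-180.0, -0.1, 172.4]
force: [-2.9, 1.5, 8.6]
opening: 0.0175
```

```bash
python3 - <<'E'
from h import *
o=get_obs();print(o['tool_pos'],o['orientation'],o['force'])
c,im=take('wrist','w4.png')
E
```

```text
[ 0.45489241 -0.26466013  0.007936  ] [-1.79991309e+02 -5.31686275e-02  1.72396391e+02] [-2.89728351  1.47919201  8.60337311]
```

View pics/w4.png

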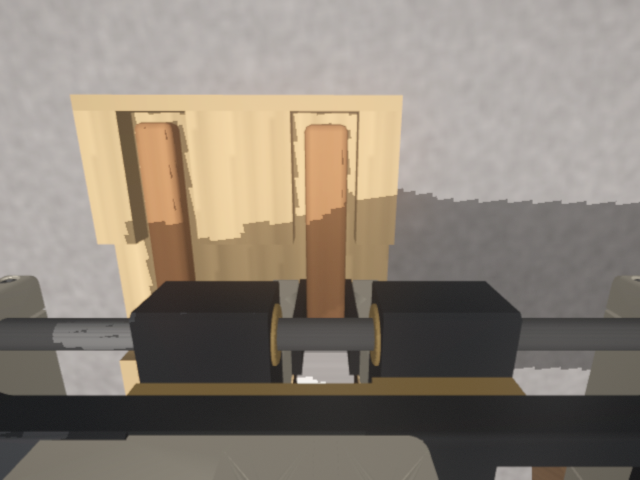

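The brush is seated on the floor, centred in its channel with an end gap of about 5 mm. Releasing.

>>> jog_arm --pt "0 0 0 0" --pt "0 0 0 0" --pt "0 0 0 0" --pt "0 0 0 0" --pt "0 0 4 0" --pt "0 0 15 0" --pt "0 0 30 0" --pt "0 0 35 0" --pt "0 0 35 0" --pt "0 0 35 0" --fingers 36

```text
clock: 8.68
tool_pos: [0.4548, -0.2647, 0.1635]
orientation: [-180.0, -0.0, 172.4]
force: [1.7, -0.5, -1.0]
opening: 0.036
```

```bash
python3 - <<'E'
from h import *
o=get_obs();print(o['tool_pos'],o['orientation'],o['force'],o['opening'])
c,im=take('wrist','w5.png')
E
```

```text
[ 0.45480344 -0.264652    0.16345513] [-1.79998882e+02 -1.35064644e-02  1.72378242e+02] [ 1.7496095  -0.48680993 -1.04257814] 0.03601716420075514
```

View pics/w5.png

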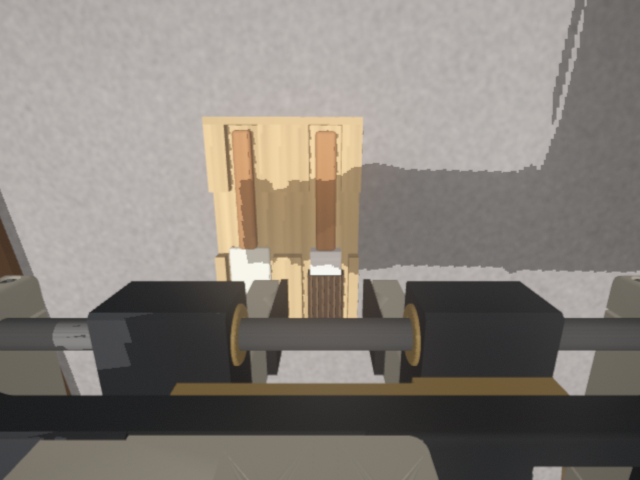

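The brush lies flat and centred in its channel: handle (325,190), head (325,295). Now I'll measure the mill.

```bash
python3 - <<'E'
from h import *
c,im=load('top0')
g=cv2.cvtColor(im,cv2.COLOR_RGB2GRAY); m=(g>150).astype(np.uint8); k=np.zeros_like(m); k[128:192,275:332]=m[128:192,275:332]
cn=max(cv2.findContours(k,0,1)[0],key=cv2.contourArea)
(p,r)=cv2.minEnclosingCircle(cn); print(p,r,cv2.fitEllipse(cn))
P=ray(c,cn[:,0],.1305)[:,:2]; print(cv2.minEnclosingCircle((P*1000).astype(np.float32)))
M=ray(c,[p],.1305)[0]; print(M)
q=np.array([[563,365],[622,520],[628,368],[553,518]])
w=ray(c,np.c_[255+(q[:,0]-400)/4,125+(q[:,1]-300)/4],.1305)[:,:2]; print(w, w[:2].mean(0),w[2:].mean(0))
for a,b in((0,1),(3,2)):
    d=w[a]-w[b]; print(np.degrees(np.arctan2(d[1],d[0])))
E
```

```text
(302.5, 161.0) 25.985671997070312 ((302.5709228515625, 159.76608276367188), (42.437774658203125, 45.95137023925781), 109.75106811523438)
((634.841064453125, 92.05918884277344), 65.33467102050781)
[0.63418853 0.0921403  0.1305    ]
[[0.68491577 0.10972329]
 [0.58579808 0.07158439]
 [0.68341496 0.06872641]
 [0.58663315 0.11475938]] [0.63535693 0.09065384] [0.63502405 0.0917429 ]
21.045924849154027
154.56253067051026
```

>>> jog_arm --pt "8 15 20 0" --pt "15 30 20 0" --pt "16 32 16 0" --pt "16 32 16 0" --pt "16 32 16 0" --pt "16 32 16 0" --pt "16 32 13 0" --pt "16 32 10 0" --pt "16 32 10 0" --pt "16 32 0 0" --fingers 60

```text
clock: 9.57
tool_pos: [0.6075, 0.038, 0.3014]
orientation: [179.9, 0.2, 172.4]
force: [1.0, -0.9, 1.0]
opening: 0.0595
```

>>> jog_arm --pt "15 28 0 0" --pt "10 18 0 0" --pt "4 9 0 0" --pt "0 0 0 0" --pt "0 0 0 0" --pt "0 0 0 0" --pt "0 0 0 0" --pt "0 0 0 0" --pt "0 0 0 0" --pt "0 0 0 0"

```text
clock: 10.4
tool_pos: [0.6351, 0.0907, 0.2989]
orientation: [180.0, 0.0, 172.3]
force: [-0.6, -0.4, -0.5]
opening: 0.0602
```

```bash
python3 - <<'E'
from h import *
o=get_obs();print(o['tool_pos'],o['orientation'],o['force'],o['joint_pos'].round(1))
c,im=take('wrist','w6.png')
print(proj(c,[.635,.0915,.1305]))
cv2.imwrite('pics/w6c.png',cv2.resize(im[80:300,190:450,::-1],None,fx=2.7,fy=2.7,interpolation=cv2.INTER_CUBIC))
E
```

```text
[0.63509527 0.0907265  0.29889295] [1.79983186e+02 2.16260972e-02 1.72335751e+02] [-0.57823088 -0.37446882 -0.4702201 ] [  25.5   15.4    2.7   -0.   -77.3 -123.2]
[[325.36143536 220.87249616]]
```

View pics/w6c.png

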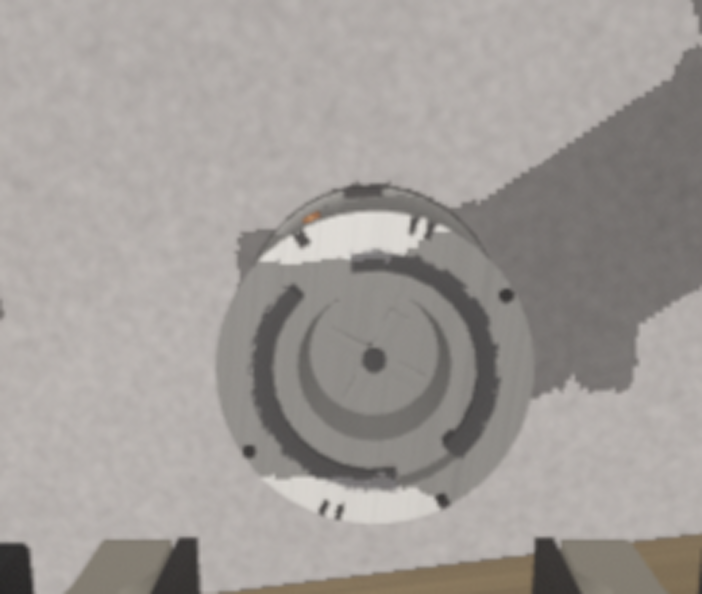

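```bash
python3 - <<'E'
from h import *
c,im=load('w6')
q=np.array([[302,240],[442,500],[423,228],[332,510],[506,295],[249,452],[216,367],[534,367],[375,211],[375,523]])
w=ray(c,np.c_[190+q[:,0]/2.7,80+q[:,1]/2.7],.1305)[:,:2]
for i in range(0,10,2):
    d=w[i+1]-w[i]; print(w[i:i+2].mean(0).round(4),np.degrees(np.arctan2(d[1],d[0])).round(2),np.linalg.norm(d).round(4))
c,im=load('top0'); 
E
```

```text
[0.6335 0.095 ] 20.19 0.1056
[0.6335 0.0953] -25.0 0.106
[0.6336 0.0949] -65.6 0.1062
[0.6307 0.0955] 82.31 0.1114
[0.6333 0.0951] -7.51 0.1119
```

The wrist view gives the mill at (0.6335, 0.095) with slots at 20.2°, against (0.635, 0.0915) from the top. I'll turn 180° and look again so any wrist camera bias cancels. The turn also suits the lid grasp.

>>> jog_arm --pt "0 0 0 7" --pt "0 0 0 7" --pt "0 0 0 7" --pt "0 0 0 7" --pt "0 0 0 7" --pt "0 0 0 7" --pt "0 0 0 7" --pt "0 0 0 7" --pt "0 0 0 7" --pt "0 0 0 7"

```text
clock: 11.28
tool_pos: [0.6352, 0.0911, 0.2986]
orientation: [180.0, 0.0, -117.3]
force: [-0.3, 0.1, 0.6]
opening: 0.0597
```

>>> jog_arm --pt "0 0 0 7" --pt "0 0 0 7" --pt "0 0 0 7" --pt "0 0 0 7" --pt "0 0 0 7" --pt "0 0 0 7" --pt "0 0 0 7" --pt "0 0 0 7" --pt "0 0 0 7" --pt "0 0 0 7"

```text
clock: 12.12
tool_pos: [0.6352, 0.0911, 0.2986]
orientation: [180.0, 0.0, -47.3]
force: [-0.3, -0.1, -0.6]
opening: 0.0599
```

>>> jog_arm --pt "0 0 0 7" --pt "0 0 0 7" --pt "0 0 0 7" --pt "0 0 0 7" --pt "0 0 0 3" --pt "0 0 0 0" --pt "0 0 0 0" --pt "0 0 0 0" --pt "0 0 0 0" --pt "0 0 0 0"

```text
clock: 12.95
tool_pos: [0.6352, 0.0913, 0.2986]
orientation: [-180.0, -0.0, -16.7]
force: [-0.8, 0.3, -0.1]
opening: 0.06
```

```bash
python3 - <<'E'
from h import *
o=get_obs();print(o['tool_pos'],o['orientation'],o['joint_pos'].round(1))
c,im=take('wrist','w7.png')
cv2.imwrite('pics/w7c.png',cv2.resize(im[80:300,190:450,::-1],None,fx=2.7,fy=2.7,interpolation=cv2.INTER_CUBIC))
E
```

```text
[0.63524305 0.09125357 0.29857821] [-1.79998886e+02 -1.34647765e-03 -1.66856854e+01] [ 25.6  15.4   2.7   0.  -77.3  47.8]
```

View pics/w7c.png

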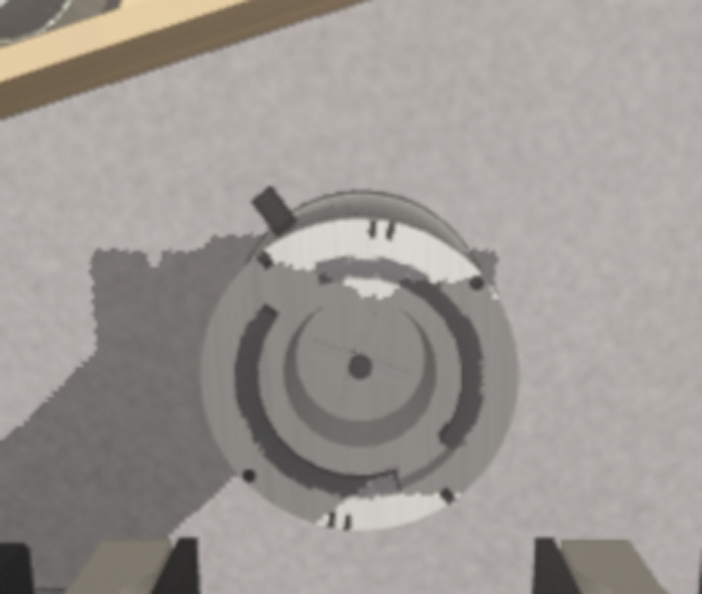

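```bash
python3 - <<'E'
from h import *
Q={'w6':[[302,240],[442,500],[423,228],[332,510],[506,295],[249,452],[216,367],[534,367],[375,211],[375,523]],
'w7':[[264,261],[447,495],[381,229],[340,522],[477,283],[249,476],[201,373],[519,373],[360,217],[360,530]]}
res={}
for n,q in Q.items():
    c,im=load(n); q=np.array(q)
    w=ray(c,np.c_[190+q[:,0]/2.7,80+q[:,1]/2.7],.1305)[:,:2]
    for i in range(0,6,2):
        d=w[i+1]-w[i]; print(n,w[i:i+2].mean(0).round(4),np.degrees(np.arctan2(d[1],d[0])).round(2),np.linalg.norm(d).round(4))
    res[n]=w[:6].mean(0)
def Rm(d): a=np.radians(d); return np.array([[np.cos(a),-np.sin(a)],[np.sin(a),np.cos(a)]])
A=np.r_[np.c_[np.eye(2),Rm(172.34)],np.c_[np.eye(2),Rm(-16.69)]]
print(np.linalg.solve(A,np.r_[res['w6'],res['w7']]))
E
```

```text
w6 [0.6335 0.095 ] 20.19 0.1056
w6 [0.6335 0.0953] -25.0 0.106
w6 [0.6336 0.0949] -65.6 0.1062
w7 [0.6325 0.0946] -159.47 0.106
w7 [0.6325 0.0943] 155.46 0.1066
w7 [0.6323 0.0943] 114.27 0.1062
[ 6.33023586e-01  9.46860600e-02 -4.99173555e-04 -4.26369474e-04]
```

Both looks agree, with a wrist bias of about 0.6 mm. The mill is at (0.633, 0.0947) with slots at 20.3°. Now to the lid.

>>> jog_arm --pt "-12 18 0 0" --pt "-20 31 -5 0" --pt "-22 35 -10 0" --pt "-22 35 -10 0" --pt "-22 35 -10 0" --pt "-18 29 -10 0" --pt "-12 17 -5 0" --pt "-4 7 0 0" --pt "0 0 0 0" --pt "0 0 0 0"

```text
clock: 13.83
tool_pos: [0.5048, 0.2963, 0.2496]
orientation: [-180.0, -0.0, -16.6]
force: [0.4, -0.7, 0.2]
opening: 0.0601
```

>>> jog_arm --pt "0 0 0 0" --pt "0 0 0 0" --pt "0 0 0 0" --pt "0 0 0 0" --pt "0 0 0 0" --pt "0 0 0 0" --pt "0 0 0 0" --pt "0 0 0 0" --pt "0 0 0 0" --pt "0 0 0 0"

```text
clock: 14.67
tool_pos: [0.5046, 0.2962, 0.2492]
orientation: [180.0, 0.0, -16.6]
force: [0.0, 0.4, 0.2]
opening: 0.0599
```

```bash
python3 - <<'E'
from h import *
o=get_obs();print(o['tool_pos'],o['orientation'],o['joint_pos'].round(1))
c,im=take('wrist','w8.png')
print(proj(c,[[.5035,.298,.062],[.5035,.298,.0215]]))
cv2.imwrite('pics/w8c.png',cv2.resize(im[80:300,190:450,::-1],None,fx=2.7,fy=2.7,interpolation=cv2.INTER_CUBIC))
E
```

```text
[0.50455268 0.29617683 0.24916516] [ 1.79998928e+02  2.43729440e-04 -1.66215292e+01] [ 49.6  11.3  -9.1   0.  -69.6  23.8]
[[323.97017382 215.05822297]
 [324.10196556 207.19497514]]
```

View pics/w8c.png

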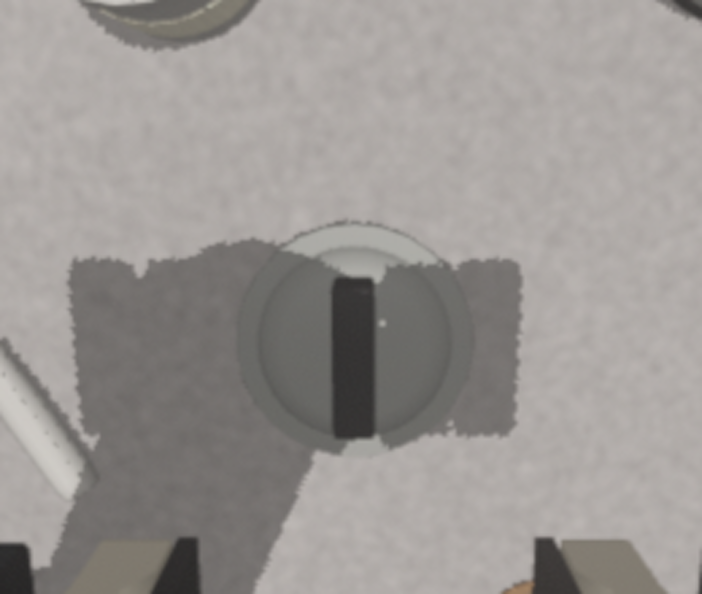

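```bash
python3 - <<'E'
from h import *
c,im=load('w8')
g=cv2.cvtColor(im,cv2.COLOR_RGB2GRAY); m=np.zeros_like(g); m[175:250,305:340]=(g[175:250,305:340]<70)
y,x=np.nonzero(m); P=ray(c,np.c_[x,y],.062)[:,:2]
r=cv2.minAreaRect((P*1000).astype(np.float32)); print(r)
a=np.radians(-16.62);b=np.array([[np.cos(a),-np.sin(a)],[np.sin(a),np.cos(a)]])@[-.0005,-.0004]
print('corrected',np.array(r[0])-b*1000)
print(ray(c,[[190+355.5/2.7,80+338/2.7]],.02))
E
```

```text
((506.838134765625, 300.7185974121094), (15.285789489746094, 58.97968292236328), 73.37508392333984)
corrected [507.43165531 300.9588751 ]
[[0.50616784 0.30003427 0.02      ]]
```

>>> jog_arm --pt "1.2 2.2 -15 0" --pt "1.2 2.1 -25 0" --pt "0 0 -30 0" --pt "0 0 -25 0" --pt "0 0 -15 0" --pt "0 0 -9 0" --pt "0 0 0 0" --pt "0 0 0 0" --pt "0 0 0 0" --pt "0 0 0 0" --fingers 50

```text
clock: 15.55
tool_pos: [0.5076, 0.3011, 0.1316]
orientation: [-179.9, -0.1, -16.6]
force: [0.2, 0.7, -0.1]
opening: 0.0502
```

```bash
python3 - <<'E'
from h import *
o=get_obs();print(o['tool_pos'],o['orientation'])
c,im=take('wrist','w9.png')
E
```

```text
[0.5076407  0.30107456 0.13164549] [-1.79881852e+02 -6.98723737e-02 -1.66142638e+01]
```

View pics/w9.png

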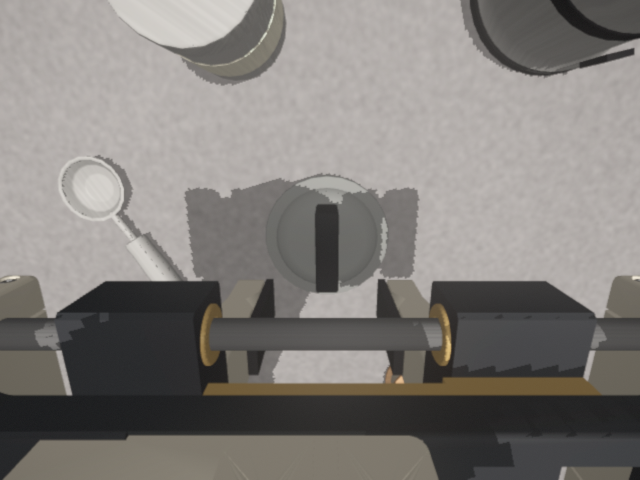

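```bash
python3 - <<'E'
from h import *
o=get_obs();print(o['tool_pos'],o['orientation'])
c,im=load('w9')
g=cv2.cvtColor(im,cv2.COLOR_RGB2GRAY); m=np.zeros_like(g); m[190:310,310:345]=(g[190:310,310:345]<60)
m=cv2.morphologyEx(m,cv2.MORPH_OPEN,np.ones((3,3),np.uint8))
y,x=np.nonzero(m); print(x.min(),x.max(),y.min(),y.max()); P=ray(c,np.c_[x,y],.062)[:,:2]
r=cv2.minAreaRect((P*1000).astype(np.float32)); print(r)
# column profile and flange ellipse
print(ray(c,[[324.5,176],[324.5,293],[265,238],[385,238]],.02))
print(g[285:300,326],g[196:210,326])
E
```

```text
[0.50752711 0.3009996  0.13150945] [-1.79885371e+02 -6.08865215e-02 -1.66177732e+01]
316 337 205 291
((507.9369812011719, 300.21661376953125), (14.615890502929688, 61.30482482910156), 72.95886993408203)
[[0.55144324 0.2889978  0.02      ]
 [0.45892707 0.31667327 0.02      ]
 [0.51816865 0.34840038 0.02      ]
 [0.4909109  0.25687033 0.02      ]]
[ 48  49  48  49  50  49  59 115 163 173 179 180 179 178 179] [149 117 112 112 114 113 113 104  75  55  52  51  50  51]
```

The bar in this view is at columns 316–337 and rows 205–291. The corrections needed are about 1 mm. Descending to grip.

>>> jog_arm --pt "-1 0 -15 -0.3" --pt "0 0 -25 0" --pt "0 0 -25 0" --pt "0 0 -15 0" --pt "0 0 -10 0" --pt "0 0 -6 0" --pt "0 0 -3.5 0" --pt "0 0 0 0" --pt "0 0 0 0" --pt "0 0 0 0" --fingers 50

```text
clock: 16.43
tool_pos: [0.5065, 0.301, 0.0317]
orientation: [-179.9, -0.0, -16.9]
force: [-1.0, 0.4, 0.3]
opening: 0.05
```

>>> jog_arm --pt "0 0 0 0" --pt "0 0 0 0" --pt "0 0 0 0" --pt "0 0 0 0" --pt "0 0 0 0" --pt "0 0 0 0" --pt "0 0 0 0" --pt "0 0 0 0" --pt "0 0 0 0" --pt "0 0 0 0" --fingers 0

```text
clock: 17.27
tool_pos: [0.506, 0.3005, 0.0307]
orientation: [-180.0, -0.0, -16.9]
force: [-0.1, 0.4, 0.2]
opening: 0.0158
```

```bash
python3 - <<'E'
from h import *
o=get_obs();print(o['tool_pos'],o['orientation'],o['force'],o['opening'])
c,im=take('wrist','w10.png')
E
```

```text
[0.5060342  0.30051405 0.03068805] [-1.79994618e+02 -3.23607127e-03 -1.69240958e+01] [-0.12661212  0.3870086   0.20729827] 0.01576963175567373
```

View pics/w10.png

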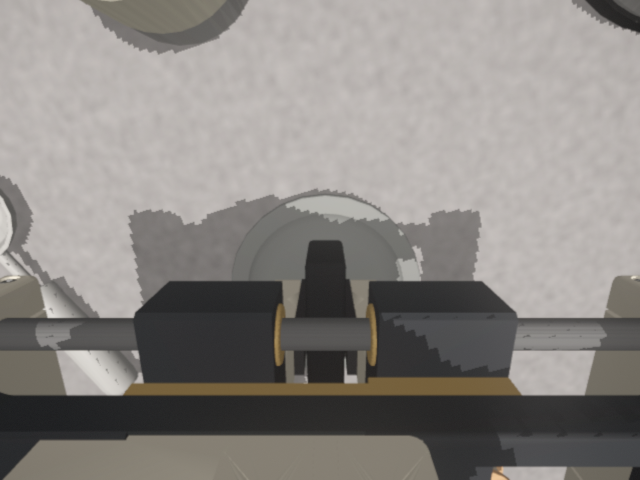

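```bash
python3 - <<'E'
from h import *
o=get_obs(); c,im=load('w10'); t=o['tool_pos'][:2]; a=np.radians(o['orientation'][2]); X=np.array([np.cos(a),np.sin(a)])
g=cv2.cvtColor(im,cv2.COLOR_RGB2GRAY)
print(g[183:200,325],g[232:262,325], g[260,225:245], g[260,408:430])
for v in(189,190,191): print(v,(ray(c,[[325,v]],.0215)[0][:2]-t)@X,(ray(c,[[325,v]],.0155)[0][:2]-t)@X)
for v in(240,241,242,246): print(v,(ray(c,[[325,v]],.062)[0][:2]-t)@X)
cv2.imwrite('pics/w10c.png',cv2.resize(im[170:290,225:425,::-1],None,fx=4,fy=4,interpolation=cv2.INTER_CUBIC))
E
```

```text
[186 185 184 184 184 182 169 132 125 123 116 112 145 176 181 183 182] [116 116 116 116 116 116 116 105  75  51  49  48  47  47  48  45  47  45
  44  45  45  45  43  43  43  43  44  42  42  42] [123 124 125 125 123 123 121 120 117 111 107 111 111 111 111 111 111 111
 111 111] [169 170 171 172 174 173 157 123 142 172 178 179 174 167 163 148 123 119
 118 119 119 120]
189 0.05029621663132357 0.04942877356333048
190 0.04982170743857348 0.048937219154055044
191 0.049346439691091884 0.0484448789414092
240 0.0370567910799614
241 0.03666617632359044
242 0.03627491059012311
246 0.034703305229968014
```

View pics/w10c.png

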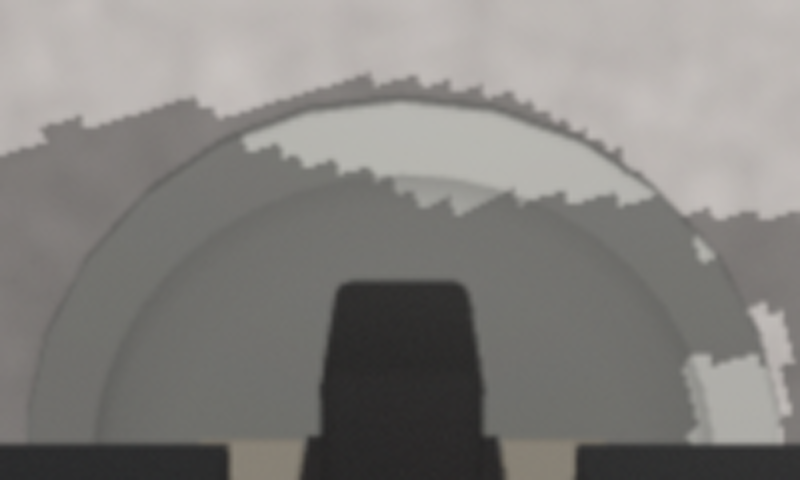

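```bash
python3 - <<'E'
from h import *
o=get_obs(); c,im=load('w10'); t=o['tool_pos'][:2]; a=np.radians(o['orientation'][2]); X=np.array([np.cos(a),np.sin(a)])
f=lambda v,z:((ray(c,[[325,v]],z)[0][:2]-t)@X).round(4)
print([f(v,.0215) for v in(194,195,196)],f(240.5,.028),[f(v,.062) for v in(262,264,267,268)])
E
```

```text
[np.float64(0.0479), np.float64(0.0474), np.float64(0.047)] 0.0268 [np.float64(0.0283), np.float64(0.0275), np.float64(0.0263), np.float64(0.0259)]
```

Gripped at opening 15.8 mm. The lid's axis sits about 1.3 mm behind the TCP along tool x. Lifting, carrying over and turning +37.2°.

>>> jog_arm --pt "0 0 8 0" --pt "0 0 18 0" --pt "0 0 28 0" --pt "0 0 30 0" --pt "0 0 30 0" --pt "0 0 28 0" --pt "6 -10 18 2" --pt "14 -22 10 5" --pt "18 -29 0 5" --pt "18 -29 0 5"

```text
clock: 18.15
tool_pos: [0.5623, 0.21, 0.2023]
orientation: [-179.9, -0.1, 0.4]
force: [-0.5, 0.1, -2.2]
opening: 0.0159
```

>>> jog_arm --pt "18 -29 0 5" --pt "18 -29 0 5" --pt "16 -26 0 5" --pt "12 -19 0 4" --pt "6 -9 0 1.2" --pt "2.2 -3.3 0 0" --pt "0 0 0 0" --pt "0 0 0 0" --pt "0 0 0 0" --pt "0 0 0 0"

```text
clock: 18.98
tool_pos: [0.6337, 0.0961, 0.2009]
orientation: [-180.0, -0.0, 20.3]
force: [0.7, -0.0, -2.0]
opening: 0.016
```

```bash
python3 - <<'E'
from h import *
o=get_obs();print(o['tool_pos'],o['orientation'],o['force'],o['opening'],o['joint_pos'].round(1))
c,im=take('wrist','w11.png')
E
```

```text
[0.63372196 0.09609241 0.20086303] [-1.79990420e+02 -5.77820334e-03  2.03193045e+01] [ 6.56880085e-01 -1.84989226e-03 -1.97513366e+00] 0.015967456299366564 [ 26.   18.3  -6.   -0.  -65.7  84.3]
```

View pics/w11.png

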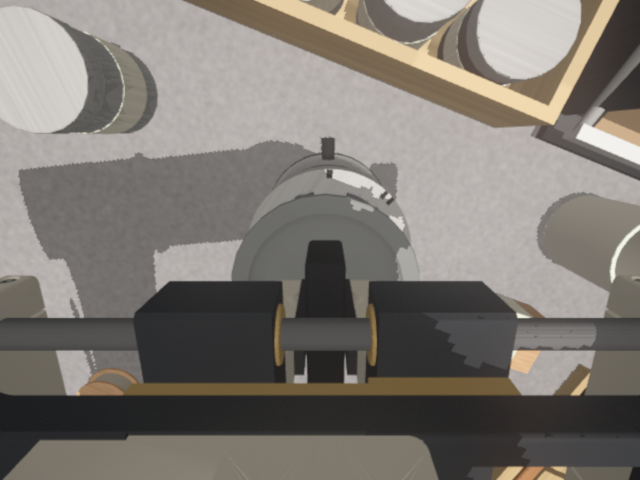

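The slot rib at (329,172) lines up with the bar. Nudging to centre and lowering.

>>> jog_arm --pt "0.5 -0.9 -8 0" --pt "0 0 -12 0" --pt "0 0 -8 0" --pt "0 0 -4 0" --pt "0 0 -3 0" --pt "0 0 -2 0" --pt "0 0 -2 0" --pt "0 0 -2 0" --pt "0 0 0 0" --pt "0 0 0 0"

```text
clock: 19.87
tool_pos: [0.6348, 0.0943, 0.1598]
orientation: [180.0, -0.0, 20.3]
force: [0.5, 0.4, -2.7]
opening: 0.0162
```

```bash
python3 - <<'E'
from h import *
o=get_obs();print(o['tool_pos'],o['orientation'],o['force'],o['moment'])
c,im=take('wrist','w12.png')
cv2.imwrite('pics/w12c.png',cv2.resize(im[130:290,225:425,::-1],None,fx=3.7,fy=3.7,interpolation=cv2.INTER_CUBIC))
c,im=take('scene','s1.png')
print(proj(c,[.633,.0947,.14])); u,v=proj(c,[.633,.0947,.14])[0].astype(int)
cv2.imwrite('pics/s1c.png',cv2.resize(im[v-50:v+50,u-60:u+60,::-1],None,fx=6,fy=6,interpolation=cv2.INTER_CUBIC))
E
```

```text
[0.63478755 0.09426459 0.15983885] [ 1.79998344e+02 -1.54856959e-02  2.02738790e+01] [ 0.4673188   0.40956147 -2.73858502] [-0.15232827  0.13781385 -0.00120615]
[[277.90525723 263.70449742]]
```

View pics/w12c.png

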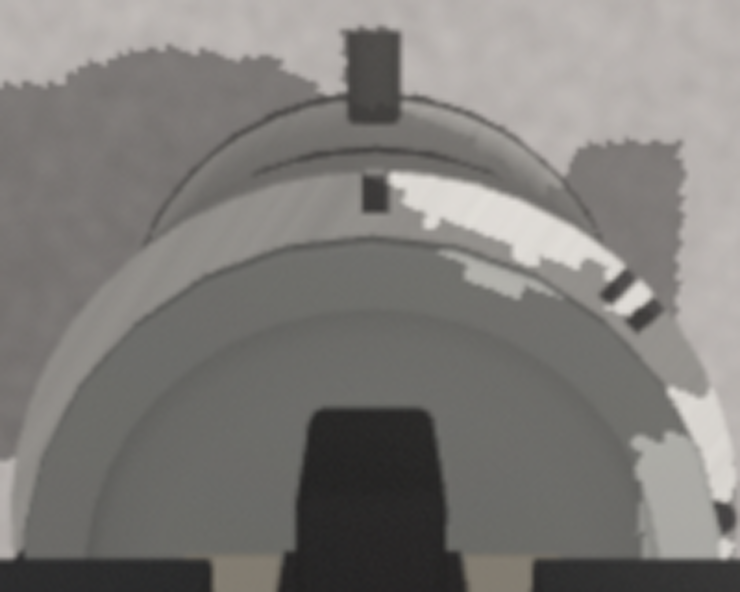

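View pics/s1c.png

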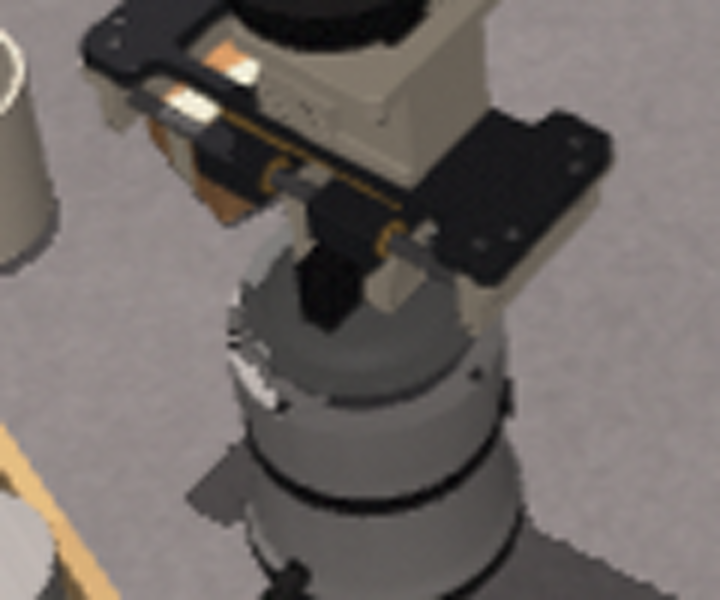

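>>> jog_arm --pt "-0.4 0.3 0 0" --pt "0 0 -1.5 0" --pt "0 0 -1.5 0" --pt "0 0 -1.5 0" --pt "0 0 -1.5 0" --pt "0 0 -1.5 0" --pt "0 0 -1.5 0" --pt "0 0 -1.5 0" --pt "0 0 0 0" --pt "0 0 0 0"

```text
clock: 20.8
tool_pos: [0.6343, 0.0945, 0.1491]
orientation: [180.0, 0.0, 20.3]
force: [-0.1, 0.2, -1.8]
opening: 0.0159
```

```bash
python3 - <<'E'
from h import *
o=get_obs();print(o['tool_pos'],o['orientation'],o['force'],o['moment'])
c,im=take('wrist','w13.png')
cv2.imwrite('pics/w13c.png',cv2.resize(im[130:290,225:425,::-1],None,fx=3.7,fy=3.7,interpolation=cv2.INTER_CUBIC))
E
```

```text
[0.63425119 0.09450145 0.14906676] [1.79996313e+02 1.18341985e-02 2.02720574e+01] [-0.10576619  0.23459138 -1.849029  ] [-0.0725376   0.12939458 -0.00702952]
```

View pics/w13c.png

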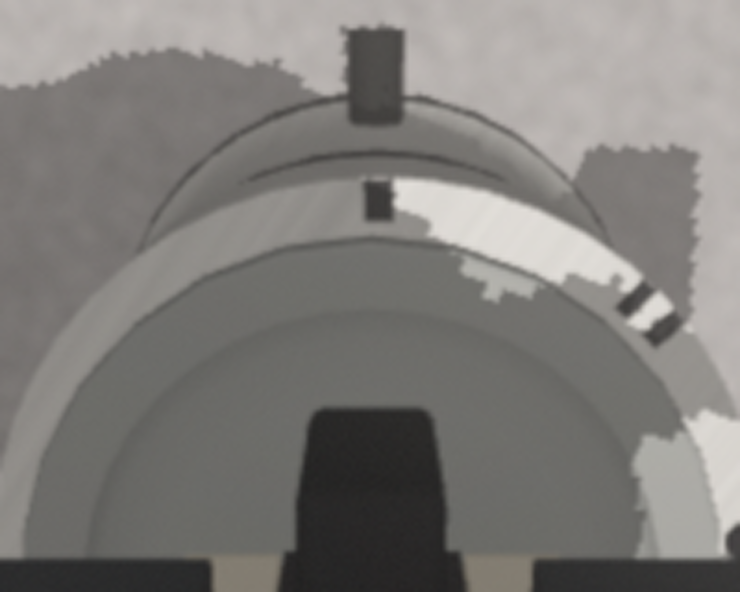

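The lid is down to 0.1491 with no side force (seated height would be 0.1487), so the lugs are through the slots. Turning clockwise 45°.

>>> jog_arm --pt "0 0 0 0" --pt "0 0 0 -4" --pt "0 0 0 -4" --pt "0 0 0 -4" --pt "0 -0.1 0 -4" --pt "0 0 0 -4" --pt "0 -0.1 0 -4" --pt "0 0 0 -3" --pt "0 -0.1 0 -3" --pt "0 0 0 0"

```text
clock: 21.68
tool_pos: [0.6343, 0.094, 0.1493]
orientation: [180.0, -0.0, -9.9]
force: [-0.2, -1.5, -1.5]
opening: 0.0158
```

>>> jog_arm --pt "0 0 0 -3" --pt "0 0 0 -3" --pt "0 0 0 -3" --pt "0 0 0 -3" --pt "0 0 0 -2" --pt "0 0 0 -1" --pt "0 0 0 0" --pt "0 0 0 0" --pt "0 0 0 0" --pt "0 0 0 0"

```text
clock: 22.52
tool_pos: [0.6343, 0.0941, 0.1492]
orientation: [180.0, -0.0, -24.7]
force: [0.6, -2.2, -0.5]
opening: 0.016
```

```bash
python3 - <<'E'
from h import *
o=get_obs();print(o['tool_pos'],o['orientation'],o['force'],o['moment'],o['opening'])
c,im=take('wrist','w14.png')
cv2.imwrite('pics/w14c.png',cv2.resize(im[130:290,225:425,::-1],None,fx=3.7,fy=3.7,interpolation=cv2.INTER_CUBIC))
E
```

```text
[0.63430697 0.09407931 0.14923675] [ 1.79989651e+02 -6.25098416e-03 -2.46727996e+01] [ 0.5672023  -2.16531951 -0.5104579 ] [-0.91681596  0.03362865  0.1443015 ] 0.016023372300163364
```

View pics/w14c.png

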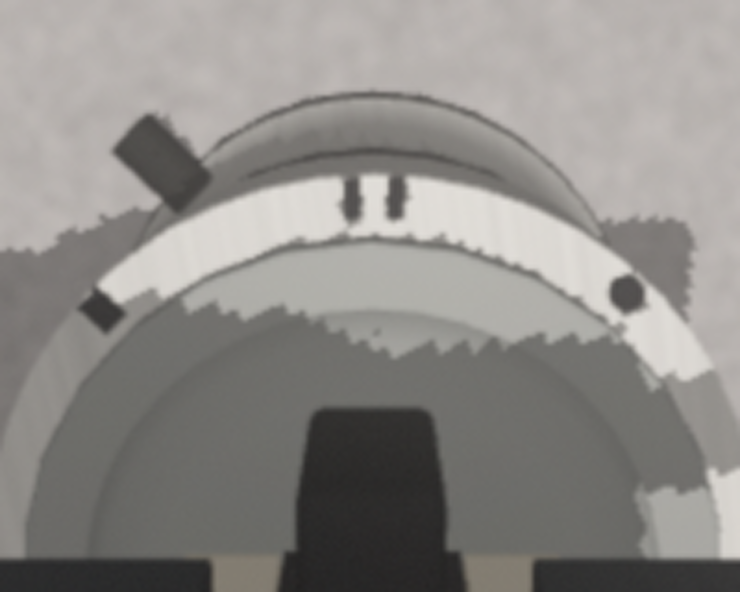

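The bar points at the rib pair at crop (374,198), and the wrist moment of 0.14 N·m about z matches the half-way spring. I'll hold for a moment and do a final check of the tray.

>>> jog_arm --pt "0 0 0 0" --pt "0 0 0 0" --pt "0 0 0 0" --pt "0 0 0 0" --pt "0 0 0 0" --pt "0 0 0 0" --pt "0 0 0 0" --pt "0 0 0 0" --pt "0 0 0 0" --pt "0 0 0 0"

```text
clock: 23.4
tool_pos: [0.6343, 0.0942, 0.1492]
orientation: [180.0, -0.0, -24.7]
force: [0.2, -3.1, -0.7]
opening: 0.0162
```

```bash
python3 - <<'E'
from h import *
o=get_obs();print(o['tool_pos'],o['orientation'],o['force'],o['moment'],o['opening'])
take('scene','s2.png')
E
```

```text
[0.6342834  0.09416722 0.14917548] [ 1.79993552e+02 -1.22163547e-03 -2.47277908e+01] [ 0.16218265 -3.06348581 -0.69961956] [-1.29101522  0.00417109  0.16467435] 0.0162296876777456
```

View pics/s2.png

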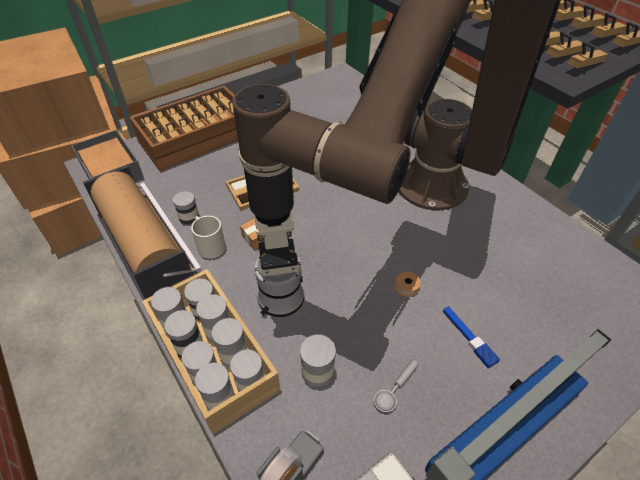

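The bystanders in view are where they were and the lid is held in the mill. Handing in.

```bash
python3 -c "
from plant import close_job
print(close_job())"
```

```text
the job is handed in; nothing more can be done
None
```

The job is handed in at about 23.5 s. The brush is in the tray, and the lid is seated in the mill, turned 45° clockwise and still gripped.

- **Brush:** it lies flat and centred in its own compartment with the head in the wide end. I checked this in the wrist view just after letting go; in the last scene picture the arm partly hides the tray.
- **Lid:** it went down through the slots with almost no contact force. TCP height was 0.149 m, against 0.1487 m expected when seated.
- **Turn:** the tool turned from 20.3° to -24.7°, and the wrist view shows the bar pointing at the half-way pair of ribs. The wrist moment of 0.14 to 0.16 N·m fits the half-way spring (0.13). The grip holds at an opening of 16 mm, with about 3 N of side force remaining.
- **Other things:** those visible in the last scene picture stand where they were. The scraper and carton are partly hidden by the arm there.

**Disagreement:** the top camera put the mill about 4 mm from the wrist camera's position. I used the wrist camera's two opposed views, which agreed to about 1 mm.

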